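# Clear and stir the basin of tumbled stones

## Task

A tall crystal has been left standing in the middle of the steel basin of washed stones: lift it out and set it down gently, upright, on the grey pad in the free cell of the cardboard tray. Then take the wooden stirrer out of its stand and, with its foot down close to the basin's floor, stir the stones two full turns anticlockwise as seen from above, starting at the basin's far side (away from the robot) and in circles nearly half as wide as the basin, keeping every stone in the basin. Put the stirrer back upright, fully down in its stand, and leave everything else where it is.

Things in the scene. Friction and masses are not known exactly. Their poses are not given: they have to be found in the camera images.
- basin: round open steel basin, fixed, 220 mm across at the rim and 204 mm at the foot, 55 mm high, wall 4 mm, floor 6 mm thick, bare in the middle once the crystal is out. A stone passes between the wall and the stirrer's foot as long as the foot's centre stays within 45 mm of the basin's centre; farther out stones can jam against the wall. Origin: centre of its underside (on the table); axes always parallel to the world's (x away from the robot, y to its left).
- tower: pale quartz crystal tower, six-sided, standing upright in the middle of the basin on its floor: 100 mm tall, straight sides up to 70 mm, above that a blunt point. 46 mm across corners, 40 mm across flats; corners lie on its own x axis and every 60 degrees from it, so flat faces look along its own y axis and every 60 degrees from it. 0.35 kg or so. Origin: centre of its underside, z up along it.
- pad: thin square grey pad, 62 x 62 x 4 mm, fixed on the floor of the one free cell of the tray (which of the three cells varies). Origin: centre of its underside, 5 mm above the table.
- tray: open cardboard tray, fixed, 246 x 88 mm (long side along its own x), walls 26 mm high and 5 mm thick, floor 5 mm, two dividers making three cells of about 75 x 78 mm in a row along its x, at -80, 0 and +80 mm. Two cells hold a rock each, at most 32 mm tall. It stands to the left or to the right of the basin, the stirrer's stand on the other side. Origin: centre of its underside.
- stirrer: light wooden stirrer, 160 mm long, standing upright in its stand and free to be pulled straight up: lower 60 mm is a cross-shaped foot 28 mm across (two crossed boards 8 mm thick), above it a round handle 20 mm thick up to the top. 90 g or so. Origin: centre of the foot's underside, z up along the handle.
- stirrer_top (a point): centre of the top end of the stirrer's handle, 160 mm above its foot.
- stand: round dark wooden block, fixed, 90 mm across and 75 mm high, with a round well open at the top, 46 mm across and 65 mm deep, in which the stirrer stands. Origin: centre of its underside.
- stone0: round pebble, 34 mm across and 26 mm high, smooth, about 60 g, lying loose on the basin's floor in a ring about 50 mm from the basin's centre. Origin: centre of its underside as it starts.
- stone1: rounded block of stone, 30 x 24 x 26 mm, smooth, about 60 g, lying loose on the basin's floor in a ring about 50 mm from the basin's centre. Origin: centre of its underside as it starts.
- stone2: round pebble, 34 mm across and 26 mm high, smooth, about 60 g, lying loose on the basin's floor in a ring about 50 mm from the basin's centre. Origin: centre of its underside as it starts.
- stone3: rounded block of stone, 30 x 24 x 26 mm, smooth, about 60 g, lying loose on the basin's floor in a ring about 50 mm from the basin's centre. Origin: centre of its underside as it starts.
- stone4: round pebble, 34 mm across and 26 mm high, smooth, about 60 g, lying loose on the basin's floor in a ring about 50 mm from the basin's centre. Origin: centre of its underside as it starts.
- stone5: rounded block of stone, 30 x 24 x 26 mm, smooth, about 60 g, lying loose on the basin's floor in a ring about 50 mm from the basin's centre. Origin: centre of its underside as it starts.
- stone6: round pebble, 34 mm across and 26 mm high, smooth, about 60 g, lying loose on the basin's floor in a ring about 50 mm from the basin's centre. Origin: centre of its underside as it starts.
- specimen_a: brown rock 50 x 40 x 30 mm in one cell of the tray; stays there. Origin: centre of its underside.
- specimen_b: grey rock 54 mm across and 32 mm high in another cell of the tray; stays there. Origin: centre of its underside.
- giftbox: small white box 65 x 65 x 40 mm beyond the basin on the left; not to be moved. Origin: centre of its underside.
Not all that is in view belongs to the job. What is shaped like the stone3 but pink or yellow is not meant.

How it is judged (in metres and radians):
On the way, in this order (a step that is already met when the one before it is completed fails the run):
1. the crystal tower stands upright on the grey pad, let go (horizontal distance between tower and pad below 0.022 m and z of tower in the frame of pad below 0.012 m and angle between tower's own z axis and vertical below 0.12 rad and contact force between the fingers and tower below 0.1 N and linear speed of tower below 0.05 m/s), for 0.2 s.
2. the held stirrer's foot, under 22 mm high, passes the far left quarter of the basin (x of stirrer in the frame of basin above 0.012 m and y of stirrer in the frame of basin above 0.012 m and horizontal distance between stirrer and basin below 0.1 m and z of stirrer in the frame of basin below 0.022 m and contact force between the fingers and stirrer above 1 N), for 0.04 s.
3. the held stirrer's foot, under 22 mm high, passes the near left quarter of the basin (x of stirrer in the frame of basin below -0.012 m and y of stirrer in the frame of basin above 0.012 m and horizontal distance between stirrer and basin below 0.1 m and z of stirrer in the frame of basin below 0.022 m and contact force between the fingers and stirrer above 1 N), for 0.04 s.
4. the held stirrer's foot, under 22 mm high, passes the near right quarter of the basin (x of stirrer in the frame of basin below -0.012 m and y of stirrer in the frame of basin below -0.012 m and horizontal distance between stirrer and basin below 0.1 m and z of stirrer in the frame of basin below 0.022 m and contact force between the fingers and stirrer above 1 N), for 0.04 s.
5. the held stirrer's foot, under 22 mm high, passes the far right quarter of the basin (x of stirrer in the frame of basin above 0.012 m and y of stirrer in the frame of basin below -0.012 m and horizontal distance between stirrer and basin below 0.1 m and z of stirrer in the frame of basin below 0.022 m and contact force between the fingers and stirrer above 1 N), for 0.04 s.
6. the held stirrer's foot, under 22 mm high, passes the far left quarter of the basin again (all of step 2), for 0.04 s.
7. the held stirrer's foot, under 22 mm high, passes the near left quarter of the basin again (all of step 3), for 0.04 s.
8. the held stirrer's foot, under 22 mm high, passes the near right quarter of the basin again (all of step 4), for 0.04 s.
9. the held stirrer's foot, under 22 mm high, passes the far right quarter of the basin again, and of any two stones with successive numbers at least one lies over 15 mm from where it started (all of step 5 and distance of any of stone0, stone1 from where it was at the start of the episode above 0.015 m and distance of any of stone1, stone2 from where it was at the start of the episode above 0.015 m and distance of any of stone2, stone3 from where it was at the start of the episode above 0.015 m and distance of any of stone3, stone4 from where it was at the start of the episode above 0.015 m and distance of any of stone4, stone5 from where it was at the start of the episode above 0.015 m and distance of any of stone5, stone6 from where it was at the start of the episode above 0.015 m and distance of any of stone6, stone0 from where it was at the start of the episode above 0.015 m), for 0.04 s.
At the end, for the whole second after the job is handed in: Tower still and upright (0.12 rad) on the pad, centres within 22 mm; stirrer at rest in its stand, foot within 8 mm of the well floor, leaning under 0.3 rad; all seven stones in the basin (within 104 mm of its centre, under 60 mm high); both released (horizontal distance between tower and pad below 0.022 m and z of tower in the frame of pad below 0.012 m and angle between tower's own z axis and vertical below 0.12 rad and contact force between the fingers and tower below 0.1 N and linear speed of tower below 0.02 m/s and horizontal distance between stirrer and stand below 0.02 m and z of stirrer in the frame of stand below 0.018 m and angle between stirrer's own z axis and vertical below 0.3 rad and linear speed of stirrer below 0.05 m/s and contact force between the fingers and stirrer below 0.1 N and horizontal distance between each of stone0, stone1, stone2, stone3, stone4, stone5, stone6 and basin below 0.104 m and z of each of stone0, stone1, stone2, stone3, stone4, stone5, stone6 in the frame of basin below 0.06 m); the robot touches nothing.
It fails at once if the tower is dropped (falls faster than 0.6 m/s out of the fingers) (linear speed of tower above 0.6 m/s and contact force between the fingers and tower below 0.05 N).
It fails at once if the tower is tipped over (leans more than 0.8 rad) (angle between tower's own z axis and vertical above 0.8 rad).
It fails at once if a rock in the tray or the white box is pushed more than 25 mm from its place (distance of any of specimen_a, specimen_b, giftbox from where it was at the start of the episode above 0.025 m).
It also fails if it takes over 72 s, if anything falls off the work surface, if the arm or the gripper's body presses on something with over 40 N, if the wrist force passes 120 N, or if a joint passes its speed limit or range.

## Robot

A 6-joint arm with a two-finger parallel gripper is mounted at the origin on the work surface. World frame = base frame: x ahead of the robot, y to its left, z up, the work surface at z = 0. Lengths are in m, angles in degrees, forces in N, time in s.
With the tool pointing down it reaches from about 0.325 to 0.775 m from the base axis. Payload 5.5 kg.
Tool frame: the origin (TCP) lies at the centre of the arm's flange, where the gripper is bolted on; the fingertips stand 182 mm ahead of it and the grasp point (between the pads) lies 163 mm ahead of it; z points along the fingers, y is the direction in which the jaws open and shut (so a half turn about z gives the same grasp; the last joint's range is limited). The gripper opens to 88 mm and grips with 3 to 60 N. Pads are 20 mm wide; open, the fingers measure 115 mm over their backs; the gripper's body (75 mm by 178 mm) begins 61 mm behind the grasp point.
Start: joints at [72.554, 5.22, 70.514, -0, 104.267, -3.249], TCP at [0.147, 0.582, 0.405] pointing down, gripper open.
Joint ranges: [-164.24, 164.24], [-49.07, 125.15], [9.68, 141.18], [-86.29, 266.29], [3.28, 154.24], [-151.56, 151.56]. Speed limits (degrees/s): [147.25, 147.25, 172.46, 180, 180, 180].

## Interface

Orientations are given as [roll, pitch, yaw] about the fixed x, y, z axes, in that order (R = Rz(yaw) Ry(pitch) Rx(roll)).
In Python, from station import r gives the robot as it stands. The module is installed in compiled form; this text tells all that it offers. Calls block until the motion is done:
- r.reach(position, orientation): joint-space move of the TCP to a pose.
- r.servo_line(position, rotation=None, speed=0.15): straight line of the TCP; rotation=None keeps the orientation; speed is the mean speed in m/s.
- r.move_joints(angles): joint-space move.
- r.let_go() and r.grab(squeeze=None): open the fingers fully, or close them until they stop; squeeze is the grip in N (None keeps the last).
- r.wait(seconds).
- r.inverse_kinematics(position, orientation): joint angles nearest the present ones, or None.
- r.sense(): the state.
- r.snapshot(name): name is "scene" or "side" or "wrist"; returns a dict with "frame" (480x640x3 uint8, red, green, blue), "fx", "fy", "cx", "cy" (pixels), "dist_coeffs" ([k1, k2, p1, p2, k3] as OpenCV has them; the pictures are not rectified), "R" (3x3) and "t" (3): a world point X has camera coordinates R X + t. Camera axes: x right, y down, z forward; pixel columns grow to the right and rows downward; lengths in m; the calibration is good to about 2 mm. A picture is of the moment at which its call begins. There is no depth.
A pose or a line that the arm cannot do raises r.IKError and nothing moves.
- r.hand_in(): hands the job in, once; it reports no verdict.
The state is a dict: "clock": time; "joints": joint angles; "joint_vel": joint speeds; "joint_torque": joint torques, N m; "tcp_pos": TCP position; "orientation": TCP orientation; "contact_force": force on the tool from outside, world axes, zero at the start; "torque": the same for the moment, N m; "opening": finger opening in m.
Only numpy, scipy, OpenCV 4.12 (cv2) and the standard library are available. Lean on these libraries where they do the work, as an engineer would, in place of code of your own. Each camera call takes 0.05 s, during which the arm holds its last target.

## Working session

There is one attempt and no reset: what is moved stays moved. The work goes in short steps, each a Python script; the robot and the scene stay as the last script left them, time stands still between calls to the robot, and variables do not carry over. Pictures are saved under pics/ and viewed, and the job is handed in when it is done.

```bash
mkdir -p pics; ls; python3 - <<'E'
from station import r
import cv2
for n in ("scene","side","wrist"):
    s=r.snapshot(n); cv2.imwrite(f"pics/{n}0.png",s["frame"][:,:,::-1])
    print(n,s["fx"],s["fy"],s["cx"],s["cy"],s["dist_coeffs"],s["R"],s["t"])
s=r.sense();print(s)
E
```

```text
pics
scene 495.2434906545434 495.2434906545434 319.4878968708626 246.20290773880654 [-0.1334838  0.         0.         0.         0.       ] [[ 0.73414058  0.67898565 -0.00401158]
 [ 0.39673279 -0.43373964 -0.80899507]
 [-0.55103602  0.59232459 -0.58780174]] [-0.36921476 -0.0998544   1.25832563]
side 449.37274961619687 449.37274961619687 314.0470751106302 233.0047607712476 [0.01855834 0.         0.         0.         0.        ] [[ 0.99093821 -0.13380226  0.01176507]
 [-0.07266517 -0.60769503 -0.79083913]
 [ 0.11296564  0.7828178  -0.61191098]] [-0.55366176  0.11733669  0.81521276]
wrist 340.88106398656345 340.88106398656345 318.56694617644945 240.79155102049245 [-0.03142277  0.          0.          0.          0.        ] [[ 0.24458663  0.96962684 -0.00108149]
 [ 0.93156979 -0.2346771   0.27767677]
 [ 0.26898905 -0.06892351 -0.96067395]] [-0.60050506 -0.03300771  0.39049944]
{'clock': 0.15, 'joints': array([ 7.25548199e+01,  5.25303388e+00,  7.05668847e+01, -4.15983874e-04,
        1.04267988e+02, -3.24949482e+00]), 'joint_vel': array([-0.06164244, -0.08753109, -0.17551853,  0.08071681,  0.02693995,
       -0.03634847]), 'joint_torque': array([ 1.74341032e-03, -4.47044742e+01, -4.06908488e+01,  6.98485156e-02,
        2.75388354e-02, -1.08135705e-04]), 'tcp_pos': array([0.14716412, 0.58171446, 0.40375973]), 'orientation': array([-1.79912211e+02, -4.58025617e-03,  1.65804209e+02]), 'contact_force': array([0.74829671, 0.02346315, 0.91416151]), 'torque': array([ 0.00277019,  0.01246982, -0.01446625]), 'opening': 0.08784965868183735}
```

View pics/scene0.png

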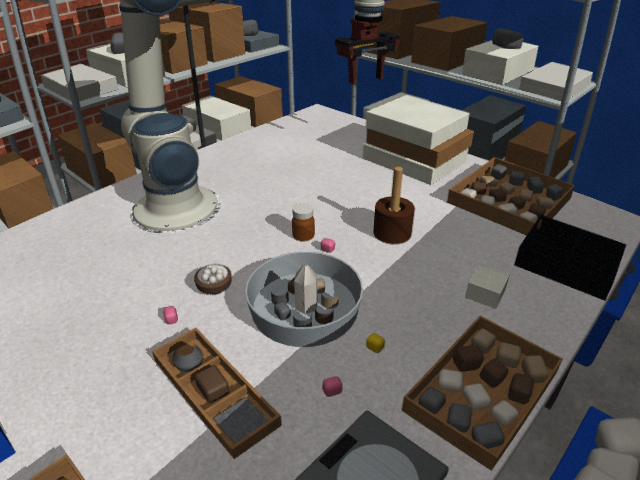

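View pics/side0.png

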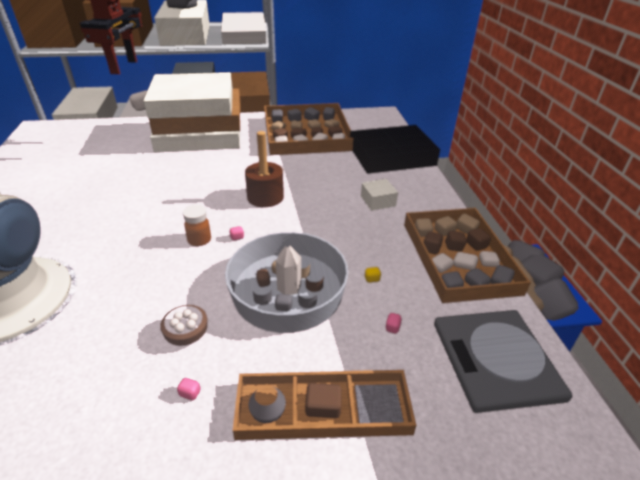

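View pics/wrist0.png

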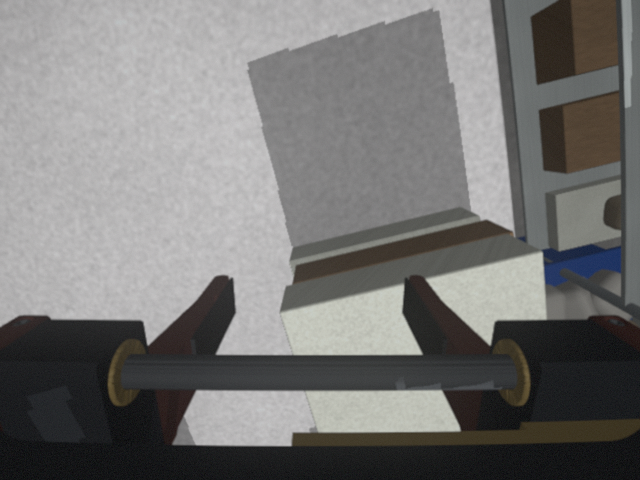

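Scene view: the basin is at (304,295) with the pale tower standing in it at (306,285), the stirrer and stand at (394,215), and the three-cell tray at (215,390) with the grey pad in its far-end cell (240,417). In the side view these are at (287,280), (289,270), (264,180) and (322,403), with the pad at (380,403).

```bash
cat > h.py <<'E'
import numpy as np, cv2
def und(s,uv):
    K=np.array([[s["fx"],0,s["cx"]],[0,s["fy"],s["cy"]],[0,0,1]])
    p=cv2.undistortPoints(np.array(uv,float).reshape(-1,1,2),K,np.array(s["dist_coeffs"])).reshape(-1,2)
    return p
def rays(s,uv):
    R=np.array(s["R"]);t=np.array(s["t"])
    p=und(s,uv); d=(R.T@np.c_[p,np.ones(len(p))].T).T
    return -R.T@t, d
def plane(s,uv,z):
    c,d=rays(s,uv); return c+d*((z-c[2])/d[:,2])[:,None]
def tri(a,ua,b,ub):
    out=[]
    for x,y in zip(np.reshape(ua,(-1,2)),np.reshape(ub,(-1,2))):
        c1,d1=rays(a,[x]);c2,d2=rays(b,[y]);d1=d1[0]/np.linalg.norm(d1);d2=d2[0]/np.linalg.norm(d2)
        k=np.linalg.lstsq(np.c_[d1,-d2],c2-c1,rcond=None)[0]
        p,q=c1+k[0]*d1,c2+k[1]*d2
        out.append(np.r_[(p+q)/2,np.linalg.norm(p-q)])
    return np.array(out)
def proj(s,X):
    K=np.array([[s["fx"],0,s["cx"]],[0,s["fy"],s["cy"]],[0,0,1]])
    return cv2.projectPoints(np.array(X,float).reshape(-1,1,3),cv2.Rodrigues(np.array(s["R"]))[0],np.array(s["t"],float),K,np.array(s["dist_coeffs"]))[0].reshape(-1,2)
E
python3 - <<'E'
from station import r
from h import *
np.set_printoptions(precision=4,suppress=True)
a=r.snapshot("scene");b=r.snapshot("side")
print("apex, stirtop, trayC, giftbox\n",tri(a,[(307,263),(397,169),(487,287)],b,[(289,248),(263,134),(380,194)]))
print(plane(a,[(242,418)],.009),plane(b,[(380,403)],.009))
def crop(s,x0,y0,w,h,f,n):
    cv2.imwrite(n,cv2.resize(s["frame"][y0:y0+h,x0:x0+w,::-1],None,fx=f,fy=f,interpolation=cv2.INTER_CUBIC))
crop(a,235,150,200,200,3,"pics/a1.png"); crop(b,220,120,140,140,4,"pics/b2.png")
crop(a,140,310,160,150,4,"pics/a2.png"); crop(b,220,220,200,220,2.7,"pics/b1.png")
E
```

```text
apex, stirtop, trayC, giftbox
 [[ 0.5073 -0.0392  0.104   0.0082]
 [ 0.481   0.2685  0.1709  0.0026]
 [ 0.7469  0.2274  0.0212  0.001 ]]
[[ 0.6123 -0.2928  0.009 ]] [[ 0.6146 -0.2946  0.009 ]]
```

View pics/a1.png

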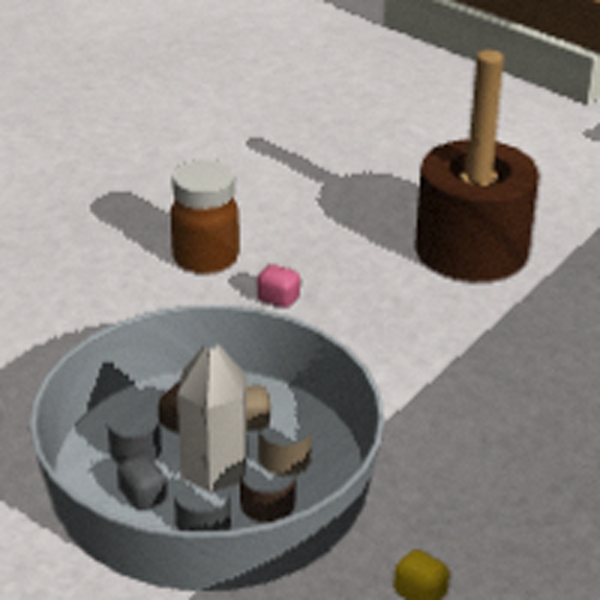

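View pics/b2.png

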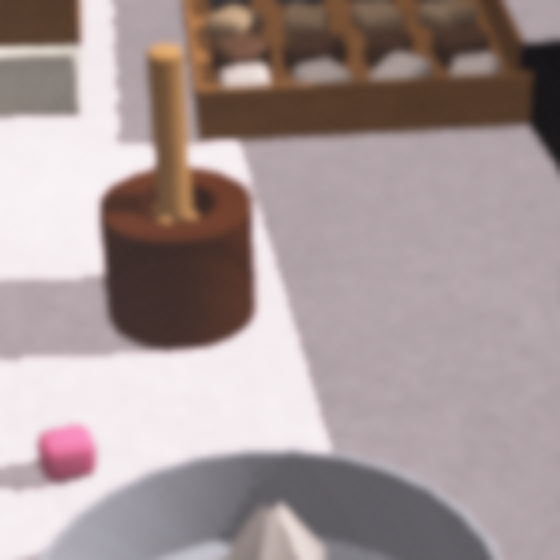

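View pics/a2.png

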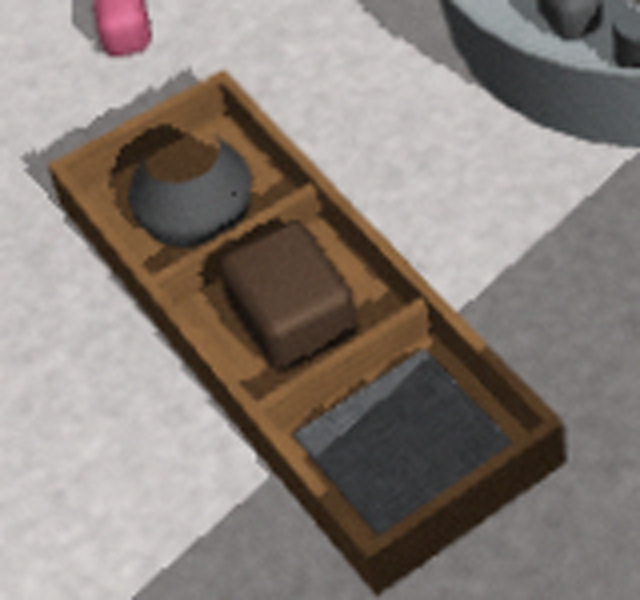

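View pics/b1.png

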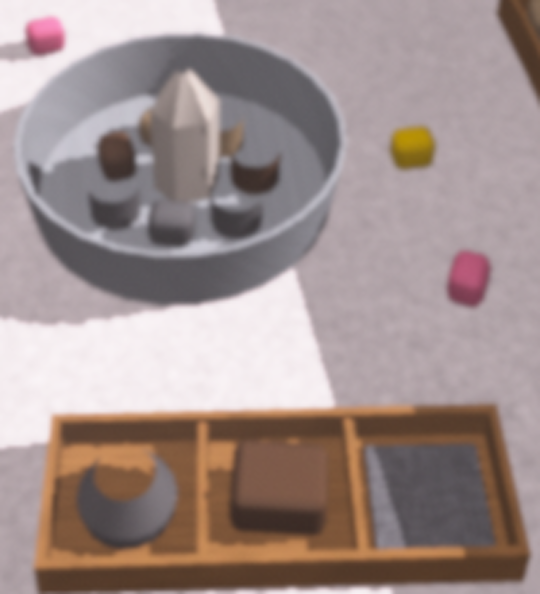

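The enlarged crops settle which objects are meant:
- **Tower:** the pale six-sided one at scene (306,265).
- **Pad:** the grey square in the only three-cell tray, at scene (241,417).
- **Stirrer:** in its dark stand at scene (396,170).
- **Not meant:** the pink and yellow cubes at scene (328,244), (375,343), (332,387) and (170,315).

Next I look from above with the wrist camera.

```bash
cat >> h.py <<'E'
from scipy.spatial.transform import Rotation as Ro
def tcp(st): return np.array(st["tcp_pos"]),Ro.from_euler("xyz",st["orientation"],degrees=True).as_matrix()
def down(yaw): return [180,0,yaw]
E
python3 - <<'E'
from station import r
from h import *
np.set_printoptions(precision=4,suppress=True)
p,Rt=tcp(r.sense()); s=r.snapshot("wrist")
R=np.array(s["R"]);c=-R.T@s["t"]
print("cam in tool",Rt.T@(c-p)); print("cam axes in tool\n",Rt.T@R.T)
for X in [(.507,-.035),(.48,.268),(.53,-.29),(.61,-.29)]:
  for yaw in (0,90,180):
    q=r.inverse_kinematics([X[0],X[1],.4],down(yaw)); print(X,yaw,q)
E
```

```text
cam in tool [0.0772 0.0008 0.02  ]
cam axes in tool
 [[ 0.0007 -0.9606 -0.2778]
 [ 1.      0.0005  0.0009]
 [-0.0007 -0.2778  0.9606]]
(0.507, -0.035) 0 [ -7.7851  -8.9877  84.8836  -0.     104.1041  82.2149]
(0.507, -0.035) 90 [ -7.7851  -8.9877  84.8836   0.     104.1041  -7.7851]
(0.507, -0.035) 180 [ -7.7851  -8.9877  84.8836   0.     104.1041 -97.7851]
(0.48, 0.268) 0 [ 25.6303  -2.5961  78.9168  -0.     103.6793 115.6303]
(0.48, 0.268) 90 [ 25.6303  -2.5961  78.9168  -0.     103.6793  25.6303]
(0.48, 0.268) 180 [ 25.6303  -2.5961  78.9168   0.     103.6793 -64.3697]
(0.53, -0.29) 0 [-31.9123   5.8112  70.3543  -0.     103.8345  58.0877]
(0.53, -0.29) 90 [-31.9123   5.8112  70.3543   0.     103.8345 -31.9123]
(0.53, -0.29) 180 [ -31.9123    5.8112   70.3543    0.      103.8345 -121.9123]
(0.61, -0.29) 0 [-28.3123  17.2237  57.4412  -0.     105.3351  61.6877]
(0.61, -0.29) 90 [-28.3123  17.2237  57.4412   0.     105.3351 -28.3123]
(0.61, -0.29) 180 [ -28.3123   17.2237   57.4412    0.      105.3351 -118.3123]
```

```bash
cat > cap.py <<'E'
from station import r
from h import *
import pickle
def cap(n,name="wrist"):
    s=r.snapshot(name); s=dict(s); s["sense"]=r.sense(); pickle.dump(s,open(f"pics/{n}.pkl","wb"))
    cv2.imwrite(f"pics/{n}.png",s["frame"][:,:,::-1]); return s
def ld(n): return pickle.load(open(f"pics/{n}.pkl","rb"))
E
python3 - <<'E'
from cap import *
for n,x,y,z in [("w1",.48,.25,.45),("w2",.48,.15,.45),("w3",.505,-.06,.43),("w4",.505,-.14,.43),("w5",.56,-.28,.42),("w6",.56,-.36,.42)]:
    try: r.reach([x,y,z],down(90))
    except r.IKError as e: print(n,e); continue
    r.wait(.15); cap(n)
print(r.sense()["clock"])
E
python3 -c "
import cv2,numpy as np
I=[cv2.resize(cv2.imread(f'pics/w{i}.png'),(400,300)) for i in (1,2,3,4)]
cv2.imwrite('pics/m1.png',np.vstack([np.hstack(I[:2]),np.hstack(I[2:])]))
I=[cv2.resize(cv2.imread(f'pics/w{i}.png'),(400,300)) for i in (5,6)]
cv2.imwrite('pics/m2.png',np.hstack(I))"
```

```text
6.05
```

View pics/m1.png

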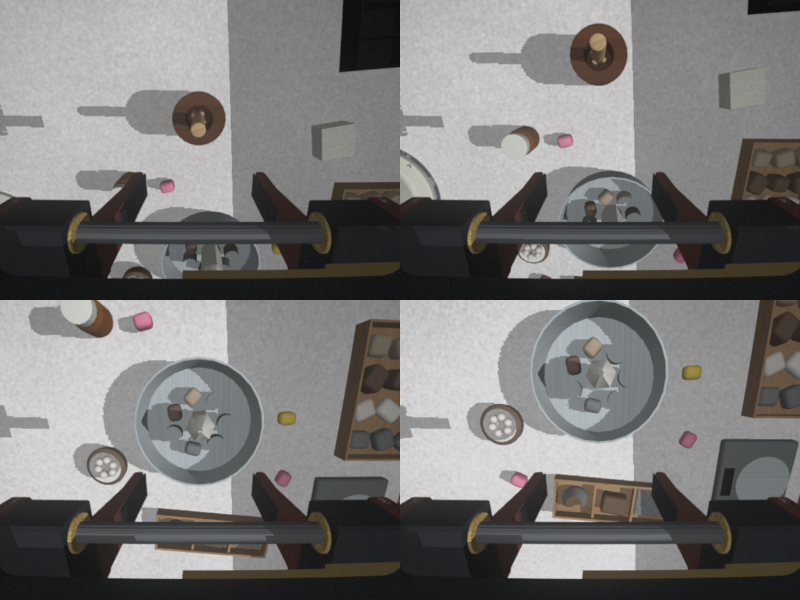

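View pics/m2.png

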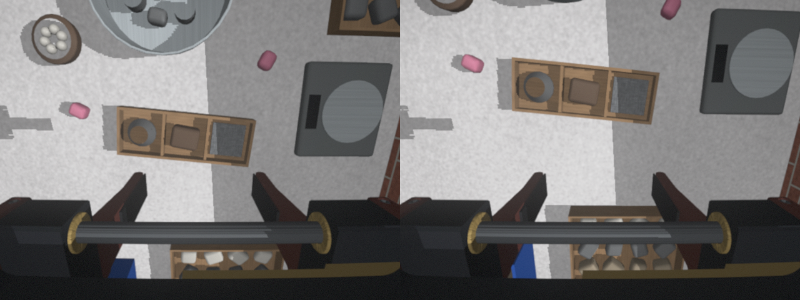

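The wrist views show the tower at w3 (328,200) and w4 (328,120), the stirrer at w1 (318,195) and w2 (316,70), and the pad at w5 (370,222) and w6 (370,155). I enlarge these to take measurements.

```bash
python3 - <<'E'
from cap import *
def c(n,x,y,w=80,h=60,f=5):
    return cv2.resize(ld(n)["frame"][y:y+h,x:x+w,::-1],None,fx=f,fy=f,interpolation=cv2.INTER_CUBIC)
cv2.imwrite("pics/c1.png",np.vstack([np.hstack([c("w3",290,170),c("w4",290,90)]),np.hstack([c("w1",275,145,100,75,4),c("w2",265,40,100,75,4)])]))
cv2.imwrite("pics/c2.png",np.hstack([c("w5",320,180,100,75,4),c("w6",320,105,100,75,4)]))
E
```

```text
(no output)
```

View pics/c1.png

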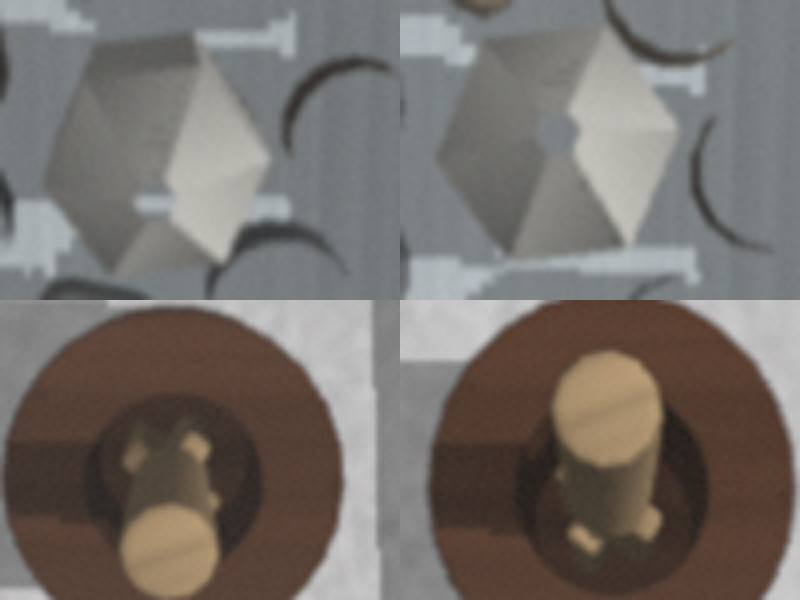

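View pics/c2.png

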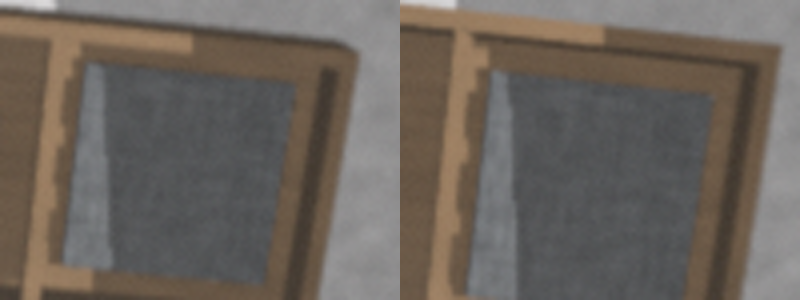

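```bash
python3 - <<'E'
from cap import *
np.set_printoptions(precision=4,suppress=True)
w={i:ld(f"w{i}") for i in range(1,7)}
o=lambda L,x,y,f:[(u/f+x-.4,v/f+y-.4) for u,v in L]
t3=o([(155,205),(269,157),(222,263),(115,273),(45,183)],290,170,5)
t4=o([(157,132),(278,128),(232,245),(112,258),(37,155)],290,90,5)
print("tower tip + corners\n",tri(w[3],t3,w[4],t4))
for z in (.076,):
  P=plane(w[4],o([(278,128),(232,245),(112,258),(37,155),(83,40),(205,25)],290,90,5),z)
  c=P.mean(0);d=P-c;print("hex",c,np.hypot(d[:,0],d[:,1])*1e3,np.degrees(np.arctan2(d[:,1],d[:,0]))%60)
p5=o([(85,62),(297,85),(267,283),(63,263)],320,180,4);p6=o([(90,70),(313,93),(68,297)],320,105,4)
print("pad",tri(w[5],[p5[0],p5[1],p5[3]],w[6],p6))
P=plane(w[5],p5,.009);print(P,P.mean(0),np.linalg.norm(P-np.roll(P,1,0),axis=1))
print("pad yaw",np.degrees(np.arctan2(*(P[1]-P[0])[1::-1])))
print("stirtop",tri(w[1],o([(169,250)],275,145,4),w[2],o([(207,108)],265,40,4)))
# stand rim
for i in (1,2):
    hsv=cv2.cvtColor(w[i]["frame"],cv2.COLOR_RGB2HSV)
    x0,y0=(265,135) if i==1 else (265,30)
    h=hsv[y0:y0+110,x0:x0+110]
    m=((h[...,1]>90)&(h[...,2]<140)).astype(np.uint8)
    cs,_=cv2.findContours(m,cv2.RETR_EXTERNAL,cv2.CHAIN_APPROX_NONE);k=max(cs,key=cv2.contourArea)[:,0,:]+[x0,y0]
    k=cv2.convexHull(k)[:,0,:]
    Q=plane(w[i],k,.075); (cx,cy),rad=cv2.minEnclosingCircle(Q[:,:2].astype(np.float32)*1000)
    print("stand",i,cx,cy,rad,len(k), k.min(0),k.max(0))
# basin rim
for i in (3,4):
    f=w[i]["frame"];g=cv2.cvtColor(f,cv2.COLOR_RGB2GRAY)
    e=cv2.Canny(g,40,100)
    ys,xs=np.nonzero(e);ok=ys<300;Q=plane(w[i],np.c_[xs,ys][ok],.055)[:,:2]
    # RANSAC-free: iterate circle fit from guess
    c=np.array([.507,-.037]);R=.110
    for it in range(30):
        d=np.hypot(*(Q-c).T);s=Q[abs(d-R)<(.012 if it<10 else .003)]
        A=np.c_[2*s,np.ones(len(s))];x=np.linalg.lstsq(A,(s**2).sum(1),rcond=None)[0];c=x[:2]
    print("basin",i,c,np.sqrt(x[2]+c@c),len(s))
E
```

```text
tower tip + corners
 [[ 0.5064 -0.04    0.1087  0.    ]
 [ 0.5291 -0.0368  0.075   0.0001]
 [ 0.5204 -0.0578  0.0775  0.0006]
 [ 0.4984 -0.0602  0.0763  0.0004]
 [ 0.4846 -0.0418  0.077   0.0005]]
hex [ 0.5068 -0.0396  0.076 ] [22.4063 23.0109 22.3572 22.5716 22.5657 22.1952] [6.8975 7.6103 7.4681 5.5441 7.6175 7.4276]
pad [[ 0.5854 -0.2597  0.0081  0.0002]
 [ 0.6462 -0.2656  0.0119  0.0005]
 [ 0.5804 -0.3217  0.004   0.0002]]
[[ 0.5855 -0.2596  0.009 ]
 [ 0.6472 -0.266   0.009 ]
 [ 0.6419 -0.3264  0.009 ]
 [ 0.5801 -0.3202  0.009 ]] [ 0.6137 -0.293   0.009 ] [0.0608 0.062  0.0605 0.0621]
pad yaw -5.983586817415252
stirtop [[0.4775 0.2799 0.1685 0.0001]]
stand 1 478.6175537109375 280.7665710449219 42.74995803833008 28 [279 148] [359 226]
stand 2 477.9360046386719 279.5300598144531 43.2498664855957 39 [274  39] [362 134]
basin 3 [ 0.5041 -0.0417] 0.10914860141435664 673
basin 4 [ 0.5041 -0.0417] 0.109042847901029 754
```

The heights check out: tower shoulder at 0.076, tip at about 0.107, pad at about 0.008, stirrer top at 0.1685. The sizes match too: hexagon radius 22.5 mm, pad 61–62 mm, basin radius 109 mm. The tower's flats suit a tool yaw of 67°, so I grasp it now.

```bash
python3 - <<'E'
from cap import *
np.set_printoptions(precision=4,suppress=True)
a=r.snapshot("scene");b=r.snapshot("side")
print(proj(a,[(.4775,.28,.170)]),proj(b,[(.4775,.28,.170)]),"picked (398,169.3)/(261,133)")
x,y=.5068,-.0398
r.reach([x,y,.36],down(67))
r.servo_line([x,y,.224],speed=.12)
s=r.sense();print(s["tcp_pos"],s["contact_force"])
r.wait(.1);cap("g1")
r.grab(25); r.wait(.2)
s=r.sense();print(s["opening"],s["tcp_pos"],s["contact_force"],s["clock"])
cap("g2");cap("g2s","side")
E
```

```text
[[398.6425 167.6883]] [[261.0471 131.552 ]] picked (398,169.3)/(261,133)
[ 0.5071 -0.0398  0.225 ] [-0.0742  1.0314  0.8546]
0.045571957949800596 [ 0.5069 -0.0398  0.224 ] [ 1.0721  0.2512 -0.9963] 9.7583
```

View pics/g2.png

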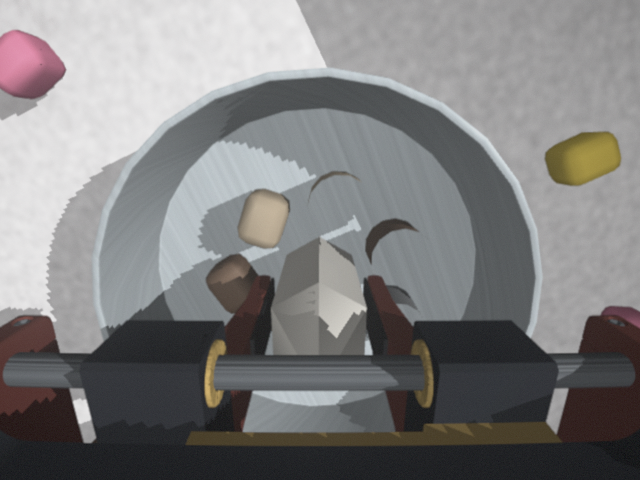

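View pics/g2s.png

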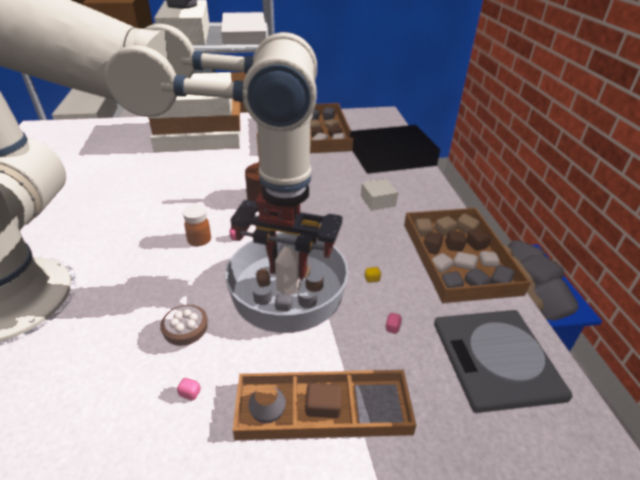

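```bash
python3 - <<'E'
from cap import *
r.wait(.2)
s=r.sense();print(s["opening"],s["tcp_pos"],s["contact_force"],s["orientation"])
d=cap("g3")
cv2.imwrite("pics/g3c.png",cv2.resize(d["frame"][220:420,220:420,::-1],None,fx=3,fy=3,interpolation=cv2.INTER_CUBIC))
E
```

```text
0.045923439077773374 [ 0.50685227 -0.03981987  0.2240576 ] [ 0.71811133 -0.76092518 -0.69480908] [1.79985624e+02 3.90090544e-04 6.69994954e+01]
```

View pics/g3c.png

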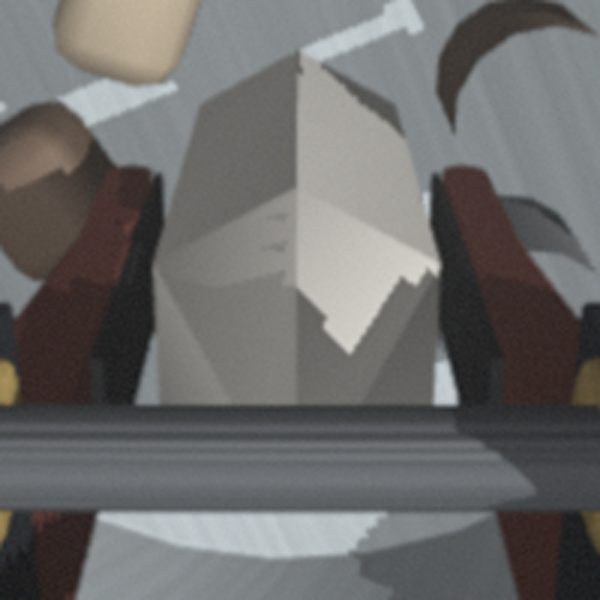

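```bash
python3 - <<'E'
from cap import *
print([round(r.sense()["opening"]*1e3,2) for _ in range(4)])
r.grab(25); r.wait(.3); print([round(r.sense()["opening"]*1e3,2) for _ in range(4)])
r.servo_line([.5068,-.0398,.234],speed=.03); r.wait(.3); s=r.sense();print(s["opening"],s["contact_force"],s["clock"])
cap("g4"); cap("g4s","side");d=cap("g4c","scene")
I=[cv2.resize(ld("g4")["frame"][200:440,200:440,::-1],(400,400)),cv2.resize(d["frame"][210:330,250:370,::-1],(400,400))]
cv2.imwrite("pics/g4m.png",np.hstack(I))
E
```

```text
[45.39, 45.39, 45.39, 45.39]
[45.78, 45.78, 45.78, 45.78]
0.045867070222586 [-0.01733041  1.11516255 -3.718876  ] 11.4083
```

View pics/g4m.png

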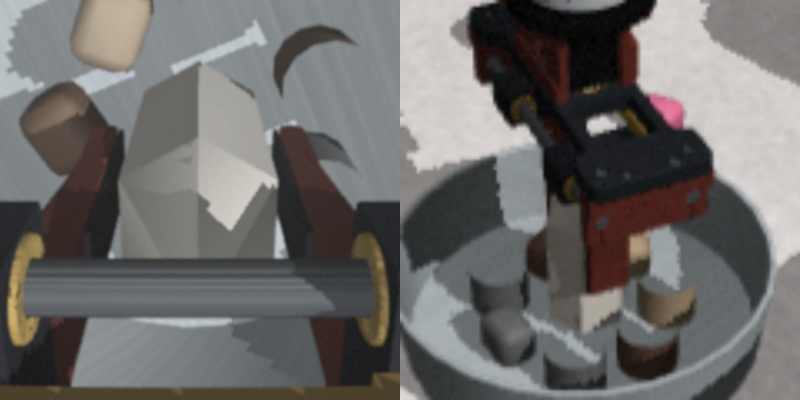

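The tower is held: the wrist force shows −3.7 N and its weight is clear of the floor. The jaws read 46 mm rather than 40, but the picture shows them on two opposite flats. I carry it to the pad.

```bash
python3 - <<'E'
from cap import *
np.set_printoptions(precision=4,suppress=True)
X,Y=.6137,-.293
r.servo_line([.5068,-.0398,.36],speed=.12)
r.servo_line([X,Y,.36],speed=.15)
r.servo_line([X,Y,.250],speed=.1)
r.wait(.2); s=r.sense();print(s["tcp_pos"],s["contact_force"],s["opening"],s["clock"])
d=cap("p1");cap("p1s","side");e=cap("p1c","scene");f=ld("p1s")
I=[d["frame"][160:440,180:460],e["frame"][300:480,140:320],f["frame"][280:450,290:460]]
cv2.imwrite("pics/p1m.png",np.hstack([cv2.resize(i[:,:,::-1],(266,266),interpolation=cv2.INTER_CUBIC) for i in I]))
E
```

```text
[ 0.6138 -0.2931  0.2508] [ 0.0503  0.4853 -3.8154] 0.045418397101306685 16.1917
```

View pics/p1m.png

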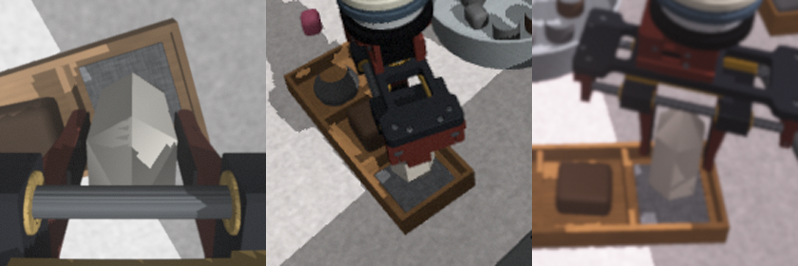

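The tower hangs upright over the pad in all three views. I lower it until the force shows contact.

```bash
python3 - <<'E'
from cap import *
np.set_printoptions(precision=4,suppress=True)
X,Y=.6137,-.293
r.servo_line([X,Y,.231],speed=.05);r.wait(.15)
z=.231
for k in range(10):
    s=r.sense();print(round(s["tcp_pos"][2],4),s["contact_force"])
    if s["contact_force"][2]>-1.5: break
    z-=.001; r.servo_line([X,Y,z],speed=.015); r.wait(.1)
r.let_go(); r.wait(.2); s=r.sense();print(s["opening"],s["contact_force"],s["clock"])
r.servo_line([X,Y,.36],speed=.15)
r.reach([X-.06,Y-.03,.40],down(90)); r.wait(.15)
cap("q1");e=cap("q1c","scene");f=cap("q1s","side");d=ld("q1");print(r.sense()["clock"])
I=[d["frame"][60:340,180:460],e["frame"][300:480,140:320],f["frame"][280:450,290:460]]
cv2.imwrite("pics/q1m.png",np.hstack([cv2.resize(i[:,:,::-1],(266,266),interpolation=cv2.INTER_CUBIC) for i in I]))
E
```

```text
0.2315 [ 0.4815  0.2543 -3.7108]
0.2301 [-0.1663  0.1974 -2.8787]
0.229 [-0.7527 -0.224  -4.2105]
0.228 [-0.3454 -0.0384 -3.5587]
0.2271 [ 0.1909 -0.4281 -4.1757]
0.2271 [-2.2943  1.7687  4.6263]
0.08797435371398299 [ 0.049  -0.6224  0.5558] 19.7833
21.6667
```

View pics/q1m.png

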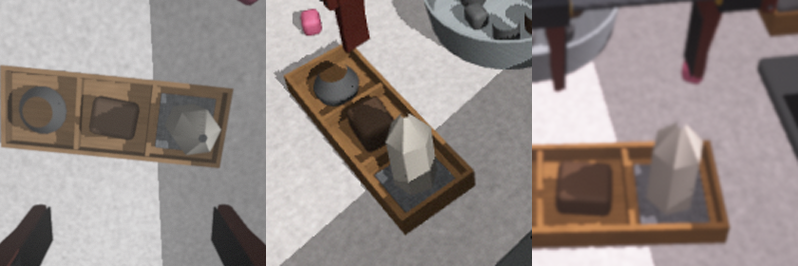

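The tower stands upright on the pad, with its tip in the wrist crop at (203,138). I check its position with a ray, then go to the stirrer.

```bash
python3 - <<'E'
from cap import *
np.set_printoptions(precision=4,suppress=True)
print("tower tip",plane(ld("q1"),[(203*280/266+180,138*280/266+60)],.110),"pad .6137 -.293")
x,y=.4778,.2800
r.servo_line([.55,-.2,.40],speed=.25) 
r.reach([x,y,.40],down(90))
z=.010+.104+.163
r.servo_line([x,y,.37],speed=.15)
r.wait(.1);d=cap("s1");e=cap("s1s","side");f=cap("s1c","scene")
I=[d["frame"][160:440,180:460],e["frame"][80:220,190:330],f["frame"][100:260,310:470]]
cv2.imwrite("pics/s1m.png",np.hstack([cv2.resize(i[:,:,::-1],(266,266),interpolation=cv2.INTER_CUBIC) for i in I]))
print(r.sense()["tcp_pos"],r.sense()["clock"])
E
```

```text
tower tip [[ 0.613  -0.2926  0.11  ]] pad .6137 -.293
[0.4779 0.2799 0.3712] 24.675
```

View pics/s1m.png

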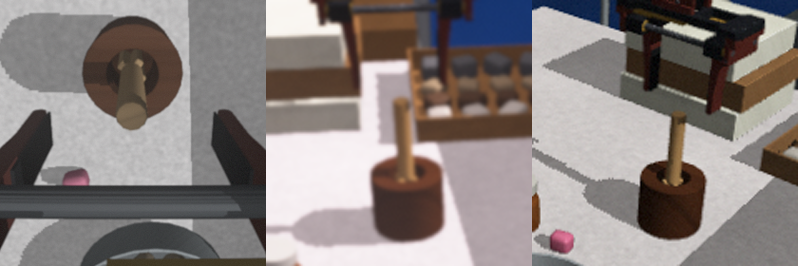

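The stirrer top lies centred between the jaws. I grasp it 105 mm above its foot and pull it straight up.

```bash
python3 - <<'E'
from cap import *
np.set_printoptions(precision=4,suppress=True)
x,y=.4778,.2800
z=.010+.105+.163
r.servo_line([x,y,z],speed=.12)
r.wait(.1);s=r.sense();print(s["tcp_pos"],s["contact_force"])
r.grab(50);r.wait(.2);s=r.sense();print(s["tcp_pos"],s["opening"],s["contact_force"])
r.servo_line([x,y,z+.12],speed=.12);r.wait(.1)
s=r.sense();print(s["tcp_pos"],s["opening"],s["contact_force"],s["clock"])
e=cap("t1s","side");f=cap("t1c","scene");d=cap("t1")
I=[d["frame"][160:440,180:460],e["frame"][40:220,170:350],f["frame"][60:260,290:490]]
cv2.imwrite("pics/t1m.png",np.hstack([cv2.resize(i[:,:,::-1],(266,266),interpolation=cv2.INTER_CUBIC) for i in I]))
E
```

```text
[0.4781 0.2801 0.2793] [ 0.723  -1.1662 -0.1686]
[0.4778 0.28   0.278 ] 0.019529959906805994 [-1.2324  0.4185 -0.3612]
[0.4778 0.28   0.3968] 0.01970166126689524 [-0.545   0.3174 -1.7729] 28.2
```

View pics/t1m.png

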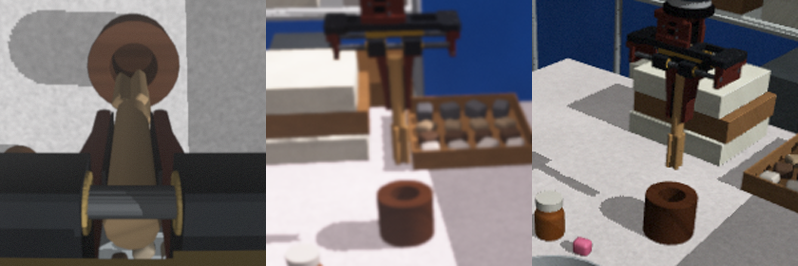

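The stirrer is held upright with a 20 mm opening, clear of the stand. I lower it at the bare centre, move to the far side, then stir two anticlockwise turns at 43 mm radius, watching the force.

```bash
python3 - <<'E'
from cap import *
np.set_printoptions(precision=4,suppress=True)
B=np.array([.5045,-.0415]); Z=.280
r.reach([B[0],B[1],.385],down(90))
r.wait(.1); cap("u0")
r.servo_line([B[0],B[1],Z+.015],speed=.12)
s=r.sense();print(s["tcp_pos"],s["contact_force"])
r.servo_line([B[0],B[1],Z],speed=.05); r.wait(.1)
s=r.sense();print(s["tcp_pos"],s["contact_force"],s["clock"])
cap("u1");cap("u1c","scene");cap("u1s","side")
d=ld("u1");e=ld("u1s");f=ld("u1c")
I=[d["frame"][100:420,160:480],e["frame"][180:340,210:370],f["frame"][200:360,230:390]]
cv2.imwrite("pics/u1m.png",np.hstack([cv2.resize(i[:,:,::-1],(266,266),interpolation=cv2.INTER_CUBIC) for i in I]))
E
```

```text
[ 0.5047 -0.0415  0.2959] [ 0.2023  0.0016 -0.9575]
[ 0.5045 -0.0415  0.2801] [-0.0623 -0.0852 -1.2768] 31.175
```

View pics/u1m.png

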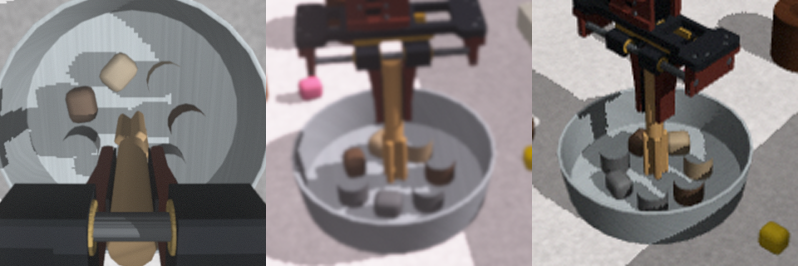

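The foot is down at the centre with the seven stones around it. Now the stirring.

```bash
python3 - <<'E'
from cap import *
np.set_printoptions(precision=3,suppress=True)
B=np.array([.5045,-.0415]); Z=.280; R=.043
def go(a,rad=R,v=.07):
    r.servo_line([B[0]+rad*np.cos(a),B[1]+rad*np.sin(a),Z],speed=v)
go(0,v=.05)
mx=0
for k in range(1,17):
    go(2*np.pi*k/16)
    s=r.sense(); F=s["contact_force"]; mx=max(mx,np.linalg.norm(F))
    if k%4==0: print(k,s["tcp_pos"]-[*B,0],F,s["clock"])
    if np.linalg.norm(F)>40: print("STOP",k,F);break
print(mx)
cap("v1");cap("v1c","scene");cap("v1s","side")
d=ld("v1");e=ld("v1s");f=ld("v1c")
I=[d["frame"][100:420,160:480],e["frame"][180:340,210:370],f["frame"][200:360,230:390]]
cv2.imwrite("pics/v1m.png",np.hstack([cv2.resize(i[:,:,::-1],(266,266),interpolation=cv2.INTER_CUBIC) for i in I]))
E
```

```text
4 [-0.     0.043  0.28 ] [ 0.21   0.072 -1.587] 33.9
8 [-0.043 -0.     0.28 ] [ 0.497  0.364 -0.676] 35.4667
12 [-0.    -0.043  0.28 ] [-0.494  0.194 -1.535] 37.0333
16 [0.043 0.001 0.28 ] [ 0.634  0.263 -1.059] 38.6
2.302642888229788
```

View pics/v1m.png

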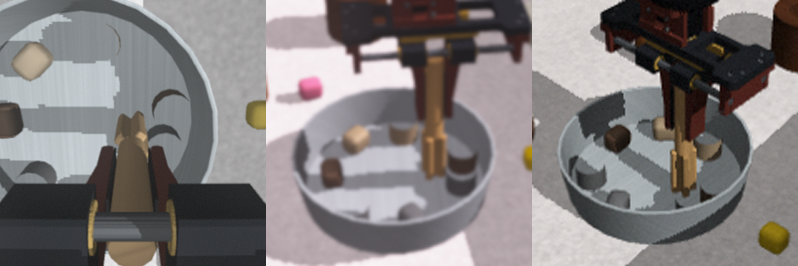

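The first turn went cleanly: peak force was 2.3 N, the stones were pushed out and all stayed in, and the stirrer is still upright. Now the second turn, ending at the far side, then lift.

```bash
python3 - <<'E'
from cap import *
np.set_printoptions(precision=3,suppress=True)
B=np.array([.5045,-.0415]); Z=.280; R=.043
mx=0
for k in range(1,17):
    a=2*np.pi*k/16
    r.servo_line([B[0]+R*np.cos(a),B[1]+R*np.sin(a),Z],speed=.07)
    F=r.sense()["contact_force"]; mx=max(mx,np.linalg.norm(F))
    if np.linalg.norm(F)>40: print("STOP",k,F);break
print(mx,r.sense()["tcp_pos"]-[*B,0],r.sense()["clock"])
d=cap("x1");e=cap("x1s","side");f=cap("x1c","scene")
I=[d["frame"][100:420,160:480],e["frame"][180:340,210:370],f["frame"][200:360,230:390]]
cv2.imwrite("pics/x1m.png",np.hstack([cv2.resize(i[:,:,::-1],(266,266),interpolation=cv2.INTER_CUBIC) for i in I]))
E
```

```text
1.71868447317832 [0.043 0.    0.28 ] 45.0167
```

View pics/x1m.png

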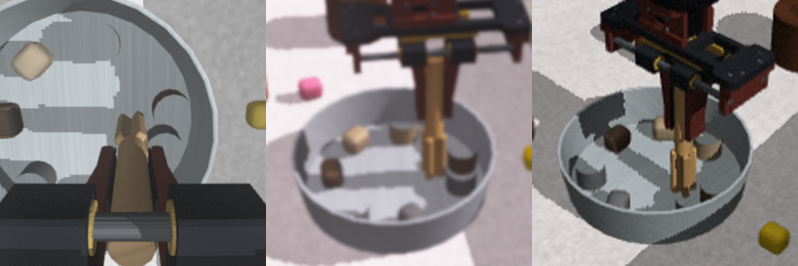

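The second turn looks the same. I lift out and compare the stones with the view I took from the same pose before stirring.

```bash
python3 - <<'E'
from cap import *
B=[.5045,-.0415]
r.servo_line([B[0]+.043,B[1],.385],speed=.12)
r.servo_line([B[0],B[1],.385],speed=.12); r.wait(.1)
a=cap("y1");print(r.sense()["clock"]);b=ld("u0")
cv2.imwrite("pics/y1m.png",np.hstack([cv2.resize(i["frame"][60:420,140:500,::-1],(400,400)) for i in (b,a)]))
e=cap("y1s","side");f=cap("y1c","scene")
o=cv2.imread("pics/side0.png"),cv2.imread("pics/scene0.png")
I=[o[0][220:340,210:360],e["frame"][220:340,210:360,::-1],o[1][240:350,235:372],f["frame"][240:350,235:372,::-1]]
I=[cv2.resize(i,(400,300),interpolation=cv2.INTER_CUBIC) for i in I]
cv2.imwrite("pics/y2m.png",np.vstack([np.hstack(I[:2]),np.hstack(I[2:])]))
E
```

```text
46.85
```

View pics/y1m.png

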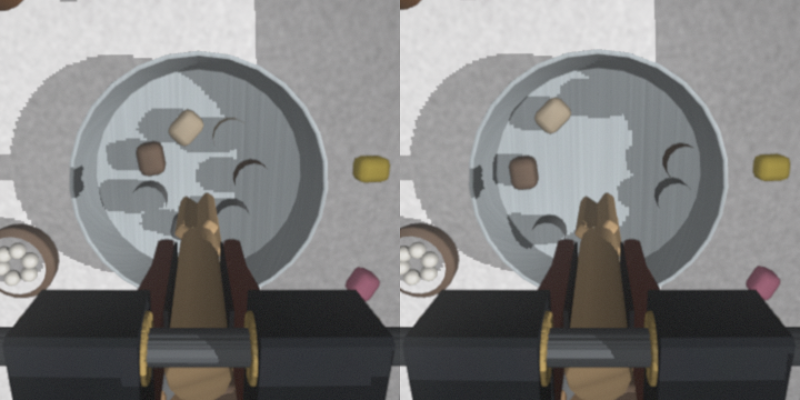

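View pics/y2m.png

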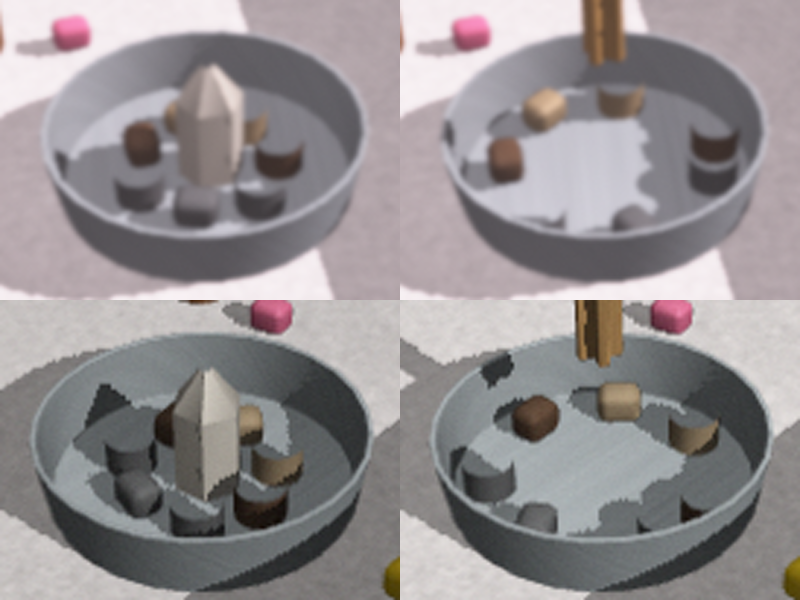

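All seven stones are in the basin and each has moved out by roughly 25–35 mm. For example, in the wrist view the tan block went from (186,128) to (153,116) at about 1 mm per pixel. Back to the stand.

```bash
python3 - <<'E'
from cap import *
x,y=.4778,.2800
r.reach([x,y,.398],down(90)); 
r.servo_line([x,y,.363],speed=.1); r.wait(.15)
e=cap("z1s","side");f=cap("z1c","scene");d=cap("z1");print(r.sense()["clock"],r.sense()["tcp_pos"])
I=[d["frame"][160:440,180:460],e["frame"][60:220,180:340],f["frame"][80:260,300:480]]
cv2.imwrite("pics/z1m.png",np.hstack([cv2.resize(i[:,:,::-1],(266,266),interpolation=cv2.INTER_CUBIC) for i in I]))
E
```

```text
48.975 [0.47784278 0.28004215 0.36373571]
```

View pics/z1m.png

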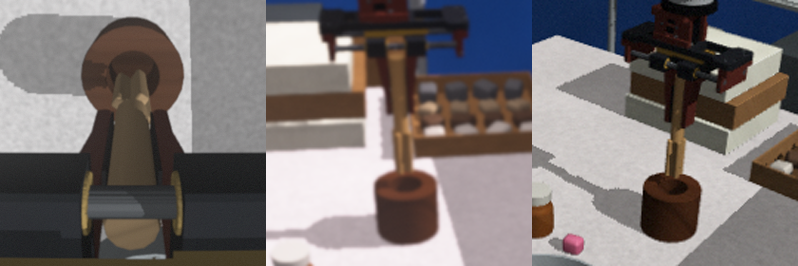

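The stirrer hangs straight above the well in all three views. I lower it while watching the force.

```bash
python3 - <<'E'
from cap import *
np.set_printoptions(precision=3,suppress=True)
x,y=.4778,.2800
for z in (.345,.325,.305,.290,.283,.281,.280,.279,.278,.277):
    r.servo_line([x,y,z],speed=.06 if z>.284 else .02)
    s=r.sense();F=s["contact_force"]; print(z,s["tcp_pos"][2],F)
    if np.linalg.norm(F)>6: break
if z<=.279:
    r.let_go(); r.wait(.3); r.servo_line([x,y,.37],speed=.12); r.reach([x,y-.03,.45],down(90)); r.wait(.2)
e=cap("zz1s","side");f=cap("zz1c","scene");d=cap("zz1");print(r.sense()["clock"])
I=[d["frame"][60:340,180:460],e["frame"][60:220,180:340],f["frame"][80:260,300:480]]
cv2.imwrite("pics/zz1m.png",np.hstack([cv2.resize(i[:,:,::-1],(266,266),interpolation=cv2.INTER_CUBIC) for i in I]))
E
```

```text
0.345 0.3441388794572151 [-0.422  0.516 -1.496]
0.325 0.3244306191649988 [ 0.274 -1.246  0.09 ]
0.305 0.30443605342573743 [ 0.023 -0.291 -0.527]
0.29 0.2892723476970076 [-1.144  0.112 -1.162]
0.283 0.28289730496081933 [ 0.731  0.709 -1.056]
0.281 0.28086843066926354 [-0.693 -0.067 -0.955]
0.28 0.2799309969872444 [ 0.098  0.149 -0.171]
0.279 0.278909200440089 [-0.419  0.149 -0.733]
0.278 0.2779882500560666 [-0.032  0.365 -1.115]
0.277 0.2779369338371056 [-1.219 -0.566  5.256]
55.6833
```

View pics/zz1m.png

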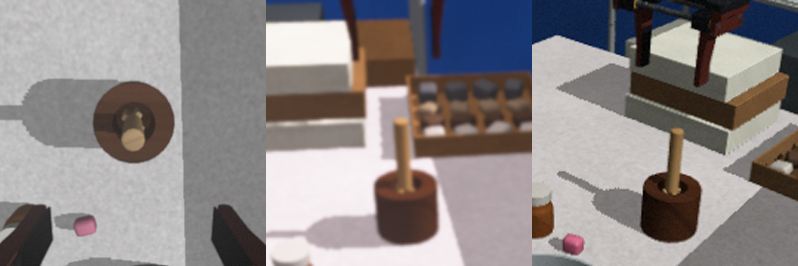

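View pics/zz1c.png

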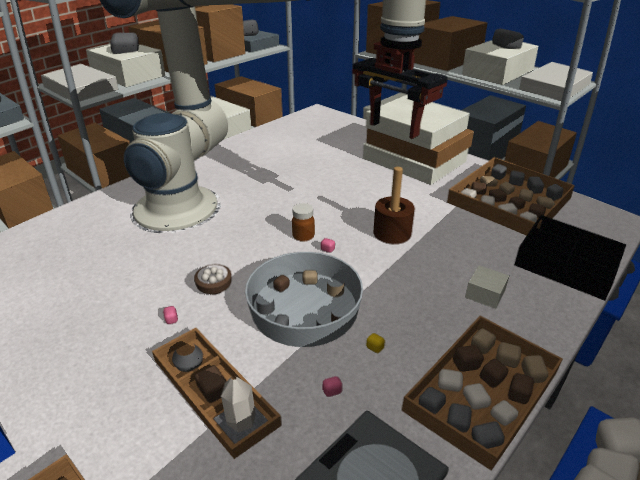

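The stirrer is fully down and upright at (397,200), with floor contact at the height it had when I picked it up. The tower is upright on the pad at (237,405), the stones are in the basin, and the arm is clear. I hand in.

```bash
python3 -c "
from station import r
print(r.hand_in(), r.sense()['clock'])"
```

```text
the job is handed in; nothing more can be done
the job is handed in; nothing more can be done
```

The job is done and was handed in at about 56 s of the 72 s allowed. The hand-in gave no verdict.

- **Crystal:** it stands upright on the grey pad, lowered until the force showed contact and then let go. A ray through its tip put it within about 1 mm of the pad's centre.
- **Stirring:** I made two anticlockwise turns at 43 mm radius from the far side, with the foot about 6 mm above the basin's floor. The highest force seen was 2.3 N.
- **Stones:** before-and-after views show them pushed outward. I estimated about 25–35 mm for three of them by scale and judged the rest by eye. In the last views I counted six and took the seventh as the one partly hidden behind the near wall.
- **Stirrer:** it is back upright in its stand. It touched the well floor at the same height as when I picked it up. I saw no other objects displaced.

**Disagreements:**
- The jaws read about 46 mm on the crystal instead of the 40 mm across its flats, although the wrist picture showed them on opposite flats and it held firmly.
- My first rough sighting of the stirrer's top from the fixed cameras was about 11 mm off the wrist measurement. The wrist point, projected back into those cameras, agreed within 2 pixels.

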